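Clear the nipping press, release its catch and hold a volume under the platen

TASK

The re-glued volume in the bench press is ready for nipping, but its old steel binding bar still lies on it: with the press still locked, take the bar off and drop it into the scrap tray. Then flip the safety catch on top of the press right back, pull the ball lever all the way down to its stop so that the platen presses on the volume, and finish while still holding the lever down (it springs up if let go). Leave the volume lying where it is and do not disturb the other things on the bench.

Things in the scene. Friction and masses are not known exactly. Their poses are not given: they have to be found in the camera images.
- press: bench nipping press, fixed: grey base 310 x 310 x 30 mm, two columns, grey crosshead (z 170 to 220 mm, nuts to 242, x -28 to 28, y 15 to 315). Origin on the table straight below the ball lever's pivot, at the crosshead's right-hand end; x to the press's back, y to its left along the pivot axis. Base covers x -210 to 100, y 10 to 320, bed top at z 30 mm.
- handle: ball lever: hub, 14 mm steel rod and black ball; origin on its pivot axis, 195 mm above the table. Raised (start) the rod points to the press's front, 40 degrees above level; pulled down, it swings in the press's x-z plane (y -3 mm) to 15 degrees below level. Needs about 3 to 7 N at the ball to start, 12 to 15 N at the bottom; springs up when let go.
- ball (a point): centre of the lever's black ball knob, 34 mm across, 185 mm from the pivot axis; 314 mm above the table at the start, 147 mm with the lever fully down.
- lever (a joint): ball lever's angle, rad: 0 raised (start), grows as it is pulled down, 0.96 at its lower stop. It lowers the platen 26 mm per rad, which meets the volume at about 0.7 and then presses through springs. The catch blocks it at about 0.07 until flipped.
- catch (a joint): safety catch's angle, rad: near 0 on (its hook stands in front of a lug on the lever's hub), grows as its thumb tab is pushed towards the press's back (+x); clear of the lug above 0.4, fully back at 1.1. Turns about a pin along the press's y axis, 45 mm behind the lever's pivot, 232 mm up; 1 to 3 N at the tab; stays where it is left.
- catch_tab (a point): top end of the catch's upright thumb tab: steel plate 8 mm thick, 18 mm wide, with a round bar 12 mm thick and 30 mm wide across its end. 70 mm from the catch's pin, 302 mm above the table when the catch is on. The hook arm that runs forward from the tab's foot is up to 253 mm above the table.
- platen: steel pressing plate 70 (press x) x 190 (press y) x 12 mm below the crosshead; origin at the centre of its underside, 88 mm above the table when raised.
- volume: brown hardback volume 220 x 150 x 40 mm lying loose and flat on the press bed, 0.9 kg; origin at the centre of its underside (30 mm above the table), x along its length; its spine end is under the platen and about 150 mm of it sticks out to the front of the platen.
- binding_bar: old binding bar, a dark steel channel 110 x 16 x 14 mm with two round screw heads 3 mm high on top, lying on the part of the volume in front of the platen; origin at the centre of its underside, x along its length, z up; about 80 g.
- scrap_tray: open sheet-steel tray 170 (x) x 240 (y) x 80 mm, wall 3 mm, fixed to the table to the robot's right of the press, with a little flat scrap (up to 12 mm high) on its floor; origin at the centre of its underside.
- bone_folder: bystander: cream bone folder 150 x 18 x 5 mm on the press base beside the volume; origin at the centre of its underside.
- glue_jar: bystander: jar 64 mm across, 85 mm high, on the table at the press's rear right; origin at the centre of its underside.
- brush: bystander: paste brush 200 mm long lying left of the press; origin under its middle.
- weight: bystander: round steel weight with a knob, 68 mm across, 76 mm high, at the press's front left; origin at the centre of its underside.
- thread_spool: bystander: white thread spool 40 mm across, 46 mm high, on the right-hand front of the press base; origin at the centre of its underside.
Not all that is in view belongs to the job. What is shaped like the binding_bar but white is not meant.

How it is judged:
On the way, in this order (a step that is already met when the one before it is completed fails the run):
1. the binding bar lies let go in the scrap tray, the catch still on and the lever still up (x of binding_bar in the frame of scrap_tray between -0.085 and 0.085 m and y of binding_bar in the frame of scrap_tray between -0.12 and 0.12 m and z of binding_bar in the frame of scrap_tray below 0.06 m and contact force between the fingers and binding_bar below 0.1 N and linear speed of binding_bar below 0.03 m/s and value of joint catch below 0.3 rad and value of joint lever below 0.15 rad), for 0.2 s.
2. the safety catch is flipped back, the lever still up (value of joint catch above 0.6 rad and value of joint lever below 0.15 rad), for 0.2 s.
3. the lever is pulled down and the platen presses on the volume (value of joint lever above 0.85 rad and contact force between platen and volume above 20 N), for 0.2 s.
At the end, for the whole second after the job is handed in: The fingers hold the lever (over 2 N on its arm or ball) past 0.85 of its 0.96 rad, the platen bears on the volume with over 20 N, the catch is back (over 0.6 rad), and the binding bar lies released and at rest in the scrap tray (origin within the walls, under 60 mm high) (all of step 3 and contact force between the fingers and handle above 2 N and x of binding_bar in the frame of scrap_tray between -0.085 and 0.085 m and y of binding_bar in the frame of scrap_tray between -0.12 and 0.12 m and z of binding_bar in the frame of scrap_tray below 0.06 m and contact force between the fingers and binding_bar below 0.1 N and linear speed of binding_bar below 0.03 m/s and value of joint catch above 0.6 rad); the arm keeps its last pose, push and grip.
It fails at once if the lever is forced against the catch (value of joint lever above 0.15 rad and value of joint catch below 0.3 rad).
It fails at once if the volume is shifted by more than 25 mm (distance of volume from where it was at the start of the episode above 0.025 m).
It fails at once if another thing on the bench is moved by more than 30 mm (distance of any of bone_folder, glue_jar, brush, weight, thread_spool from where it was at the start of the episode above 0.03 m).
It also fails if it takes over 72 s, if anything falls off the work surface, if the arm or the gripper's body presses on something with over 40 N, if the wrist force passes 120 N, or if a joint passes its speed limit or range.

ROBOT

A 7-joint arm with a two-finger parallel gripper is mounted at the origin on the work surface. World frame = base frame: x ahead of the robot, y to its left, z up, the work surface at z = 0. Lengths are in m, angles in rad, forces in N, time in s.
With the tool pointing down it reaches from about 0.4 to 0.875 m from the base axis. Payload 19.3 kg.
Tool frame: the origin (TCP) lies at the very end of the fingers, on their centre line; the grasp point (between the pads) lies 19 mm behind it; z points along the fingers, y is the line along which they close (so a half turn about z gives the same grasp; the last joint's range is limited). The gripper opens to 85 mm and grips with 20 to 120 N. Pads are 22 mm wide; open, the fingers measure 114 mm over their backs; the gripper's body (76 mm by 85 mm) begins 54 mm behind the grasp point. The pads swing forward as they close: fully open they stand 13 mm farther back than shut.
Start: joints at [-1.338, 0.521, -0.036, 1.599, 0.021, 1.021, -0.113], TCP at [0.186, 0.597, 0.206] pointing down, gripper open.
Joint ranges: [-2.91, 2.91], [-0.3, 2.13], [-1.5, 1.42], [0.17, 2.43], [-1.26, 4.41], [0.16, 1.93], [-2.52, 2.52]. Speed limits (rad/s): [1.89, 1.89, 2.39, 2.39, 3.01, 3.01, 3.01].

INTERFACE

Orientations are given as [roll, pitch, yaw] about the fixed x, y, z axes, in that order (R = Rz(yaw) Ry(pitch) Rx(roll)).
In Python, from workcell import bot gives the robot as it stands.
- The arm moves only by the shell command python3 -m crank 'ROWS' [FORCE]. ROWS is a JSON object of lists of equal length, an entry for each row: "travel": the shift along the world's x, y, z in cm, a list of three; "turn": the turn, a rotation vector about the world's x, y, z in degrees, a list of three; "gripper": the closure, from 0 (fully open) to 1 (shut). A call has exactly 5 rows; each row is the pose to reach, as a shift and turn from the pose commanded when the call began; what a row does not reach only later rows make up. A row lasts 1/10 s, in which the tool goes at most 50 mm and 8.59 degrees, less where a joint would pass 70% of its speed; a pose out of reach is approached as far as the arm can. A call with a gripper value outside its range is refused whole. The fingers move at their own pace and stop on an object; FORCE is the grip in N (left out, the last holds). Time passes only in rows, so rows that repeat a pose let the fingers close, or fill a call up. It gives the time, the measured TCP pose, the force, the opening and the grip force at its end, in the units of the state.
- bot.observe(): the state, without advancing time (a new reading comes with each control period).
- bot.grab_frame(name): name is "scene" or "top" or "wrist"; returns a dict with "pixels" (480x640x3 uint8, red, green, blue), "fx", "fy", "cx", "cy" (pixels), "extrinsics" (4x4, takes a point from world to camera coordinates). Camera axes: x right, y down, z forward; pixel columns grow to the right and rows downward; lengths in m; the calibration is good to about 2 mm. A picture is of the moment at which its call begins. There is no depth.
- bot.job_done(): hands the job in; it is judged then, once.
The state is a dict: "clock": time; "qpos": joint angles; "qd": joint speeds; "joint_efforts": joint torques, N m; "position": TCP position; "tool_rot": TCP orientation; "force": force on the tool from outside, world axes, zero at the start; "moment": the same for the moment, N m; "grip_width": finger opening in m; "finger_force": force on a finger pad.
Only numpy, scipy, OpenCV 4.12 (cv2) and the standard library are available. Lean on these libraries where they do the work, as an engineer would, in place of code of your own. Each camera call takes 0.05 s, during which the arm holds its last target. There are 200 camera calls.

## Working session

There is one attempt and no reset: what is moved stays moved. The work goes in short steps, Python scripts to look and compute and a shell command to move; the robot and the scene stay as the last step left them, time stands still between calls to the robot, and variables do not carry over. Pictures are saved under pics/ and viewed, at most 13 in all, crops included, and the job is handed in when it is done.

```bash
mkdir -p pics; ls; cat > h.py <<'E'
import numpy as np, cv2, json
from workcell import bot
def snap(name,out):
    f=bot.grab_frame(name); cv2.imwrite('pics/'+out+'.png',f['pixels'][:,:,::-1])
    np.savez('pics/'+out,K=np.array([f['fx'],f['fy'],f['cx'],f['cy']]),E=f['extrinsics']); return f
def ray(out,u,v):
    d=np.load('pics/'+out+'.npz');K,E=d['K'],d['E'];R=E[:3,:3];t=E[:3,3]
    return -R.T@t, R.T@np.array([(u-K[2])/K[0],(v-K[3])/K[1],1])
def atz(out,u,v,z):
    c,d=ray(out,u,v); return c+d*(z-c[2])/d[2]
def proj(out,p):
    d=np.load('pics/'+out+'.npz');K,E=d['K'],d['E'];q=E[:3,:3]@np.array(p)+E[:3,3]
    return np.array([K[0]*q[0]/q[2]+K[2],K[1]*q[1]/q[2]+K[3]])
def tri(o):
    A=0;b=0
    for n,u,v in o:
        c,d=ray(n,u,v);d=d/np.linalg.norm(d);P=np.eye(3)-np.outer(d,d);A=A+P;b=b+P@c
    return np.linalg.solve(A,b)
E
python3 - <<'E'
from h import *
for n in ('scene','top'): snap(n,n); c,d=ray(n,320,240); print(n,c,d)
s=bot.observe(); print({k:np.round(v,3) for k,v in s.items()})
E
```

```text
pics
scene [ 0.61175937 -0.80296817  0.80895983] [-0.05650421  0.78585936 -0.61588717]
top [ 0.35502347 -0.01062416  1.35147061] [ 0.17834205 -0.0035625  -0.9840277 ]
{'clock': np.float64(0.1), 'qpos': array([-1.338,  0.522, -0.036,  1.6  ,  0.021,  1.021, -0.113]), 'qd': array([ 0.001, -0.003, -0.   , -0.001, -0.   , -0.   , -0.   ]), 'joint_efforts': array([ 4.0000e-03, -9.2847e+01,  1.9840e+00, -3.7052e+01,  1.8000e-02,
        5.0000e-03,  0.0000e+00]), 'position': array([0.186, 0.596, 0.206]), 'tool_rot': array([-3.141,  0.   ,  2.839]), 'force': array([-0.381, -0.517, -0.019]), 'moment': array([-0.015,  0.033, -0.037]), 'finger_force': np.float64(0.0), 'grip_width': np.float64(0.085)}
```

View pics/scene.png

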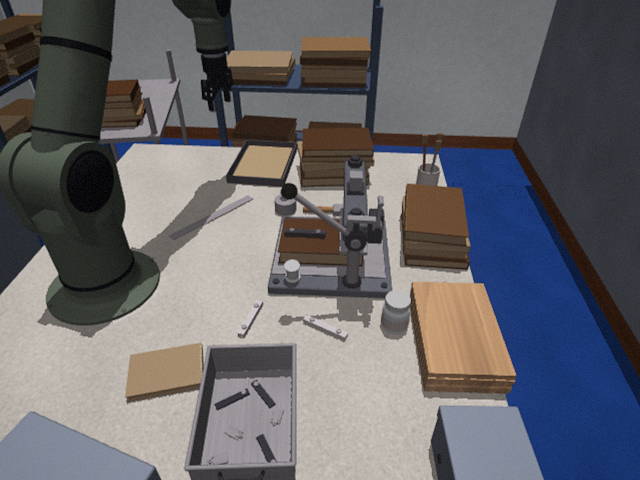

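View pics/top.png

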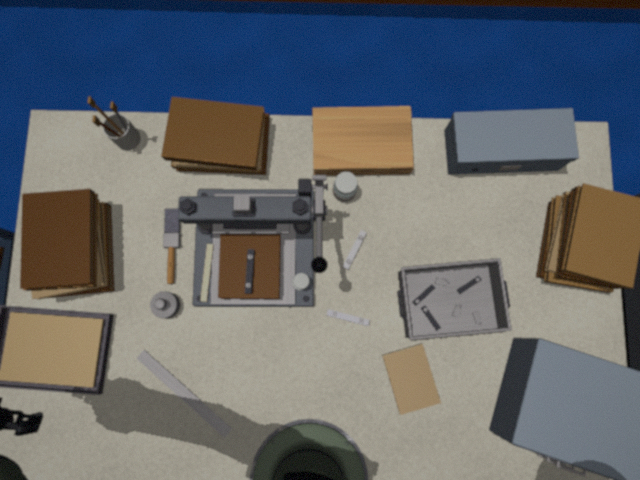

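Candidates: the dark bar on the volume at top (250,271) / scene (305,233), dark scraps in the tray at top (469,285), (424,294) and (430,317), and white bars at top (355,248) and (348,317). I choose the dark one on the volume and check it in a close crop.

```bash
python3 - <<'E'
import cv2
t=cv2.imread('pics/top.png')[175:315,180:370]; s=cv2.imread('pics/scene.png')[145:300,260:410]
t=cv2.resize(t,None,fx=4.2,fy=4.2,interpolation=2); cv2.imwrite('pics/tc.png',t)
s=cv2.resize(s,None,fx=3.8,fy=3.8,interpolation=2); cv2.imwrite('pics/sc.png',s)
E
```

```text
(no output)
```

View pics/tc.png

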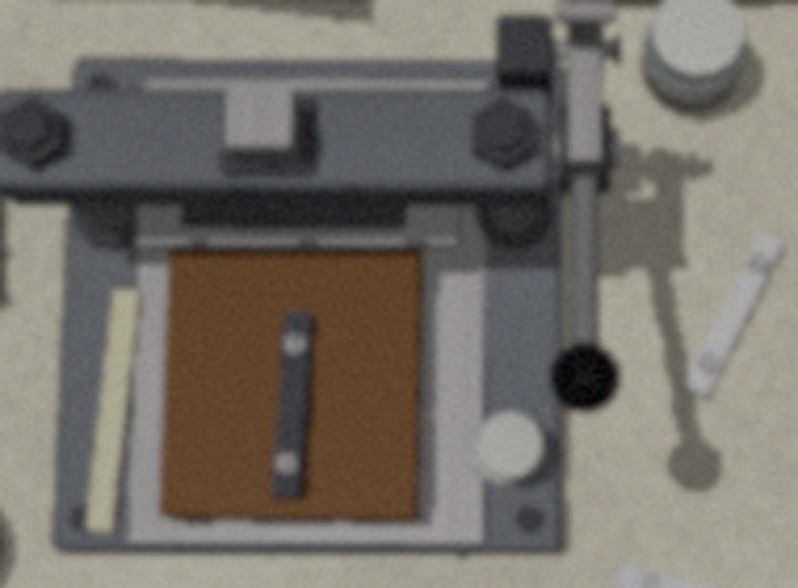

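View pics/sc.png

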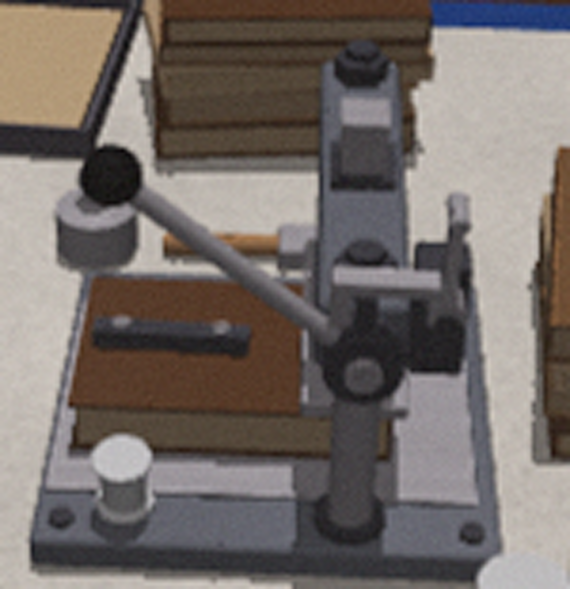

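The crop confirms it: the dark channel with two screw heads, in tc from (300,315) to (288,497). The ball is at tc (585,376) / sc (109,175), and the catch tab's cross bar is at tc (587,8) / sc (459,205).

```bash
python3 - <<'E'
from h import *
np.set_printoptions(precision=4,suppress=True)
T=lambda x,y:(180+x/4.2-.4,175+y/4.2-.4); S=lambda x,y:(260+x/3.8-.4,145+y/3.8-.4)
a=atz('top',*T(300,315),.084);b=atz('top',*T(288,497),.084)
s1=atz('top',*T(294,343),.087);s2=atz('top',*T(287,463),.087)
print('bar',a,b,(a+b)/2,np.linalg.norm(a-b),'screws',s1,s2,(s1+s2)/2, 'yaw',np.degrees(np.arctan2((a-b)[1],(a-b)[0])),np.degrees(np.arctan2((s1-s2)[1],(s1-s2)[0])))
sa=atz('scene',*S(122,322),.087);sb=atz('scene',*S(221,327),.087);print('scene screws',sa,sb,(sa+sb)/2)
print('ball',tri([('top',*T(585,376)),('scene',*S(109,175))]),atz('top',*T(585,376),.314))
print('tab',tri([('top',*T(587,8)),('scene',*S(459,205))]),atz('top',*T(587,8),.302))
for n,p,z in [('baseFL',(56,548),.03),('baseFR',(562,548),.03),('baseBL',(80,60),.03)]: print(n,atz('top',*T(*p),z))
# crosshead right end edges at z .22
print('spool',atz('top',*T(510,445),.076),'jar',atz('top',*T(697,40),.085))
for p in [(402,268),(499,260),(509,330),(411,338)]: print('tray',atz('top',*p,.08))
E
```

```text
bar [0.5564 0.1551 0.084 ] [0.4492 0.1571 0.084 ] [0.5028 0.1561 0.084 ] 0.1072736479089085 screws [0.5392 0.1574 0.087 ] [0.4686 0.1582 0.087 ] [0.5039 0.1578 0.087 ] yaw -1.0793003485670458 -0.6297925576273796
scene screws [0.4668 0.1583 0.087 ] [0.5366 0.158  0.087 ] [0.5017 0.1581 0.087 ]
ball [ 0.4913 -0.0137  0.3156] [ 0.4936 -0.0133  0.314 ]
tab [ 0.6794 -0.0101  0.3035] [ 0.6809 -0.01    0.302 ]
baseFL [0.419  0.3029 0.03  ]
baseFR [ 0.4266 -0.0026  0.03  ]
baseBL [0.7238 0.3079 0.03  ]
spool [0.4834 0.0292 0.076 ] jar [ 0.7298 -0.0766  0.085 ]
tray [ 0.5202 -0.2191  0.08  ]
tray [ 0.546 -0.459  0.08 ]
tray [ 0.3757 -0.4767  0.08  ]
tray [ 0.3508 -0.24    0.08  ]
```

```bash
python3 -m crank '{"travel":[[2.4,-3.2,3],[4.8,-6.4,6],[7.2,-9.6,9],[9.6,-12.8,12],[12,-16,13]],"turn":[[0,0,2],[0,0,4],[0,0,6],[0,0,8],[0,0,8]],"gripper":[0,0,0,0,0]}' 40
python3 -m crank '{"travel":[[2.4,-3.2,0],[4.8,-6.4,0],[7.2,-9.6,0],[9.6,-12.8,0],[12,-16,0]],"turn":[[0,0,2],[0,0,4],[0,0,6],[0,0,8],[0,0,8.5]],"gripper":[0.3,0.5,0.5,0.5,0.5]}'
python3 -m crank '{"travel":[[2,-3,0],[4,-6,0],[6,-9,0],[7.7,-12,0],[7.7,-12,0]],"turn":[[0,0,0],[0,0,0],[0,0,0],[0,0,0],[0,0,0]],"gripper":[0.5,0.5,0.5,0.5,0.5]}'
```

```text
clock: 0.6
position: [0.3076, 0.4357, 0.3389]
tool_rot: [3.139, 0.001, 2.98]
force: [0.1, -0.1, -0.4]
grip_width: 0.0858
finger_force: 0.0
clock: 1.1
position: [0.427, 0.275, 0.3361]
tool_rot: [-3.142, -0.0, 3.128]
force: [0.5, 1.5, -0.3]
grip_width: 0.0426
finger_force: 0.0
clock: 1.6
position: [0.505, 0.1521, 0.336]
tool_rot: [-3.14, 0.0, 3.121]
force: [-0.9, -0.3, -0.1]
grip_width: 0.0429
finger_force: 0.0
```

```bash
python3 - <<'E'
from h import *
f=snap('wrist','w1'); print(bot.observe()['position'])
g=cv2.imread('pics/w1.png')
for p in [(.5028,.1565,.084),(.558,.156,.084),(.448,.157,.084)]:
    u=proj('w1',p); print(u); cv2.drawMarker(g,tuple(int(v) for v in u),(0,255,0),0,12,1)
cv2.imwrite('pics/w1m.png',g)
E
```

```text
[0.50401604 0.15453932 0.33590378]
[333.77704549 192.57534375]
[334.05654276 234.45365421]
[333.47815655 147.33941539]
```

View pics/w1m.png

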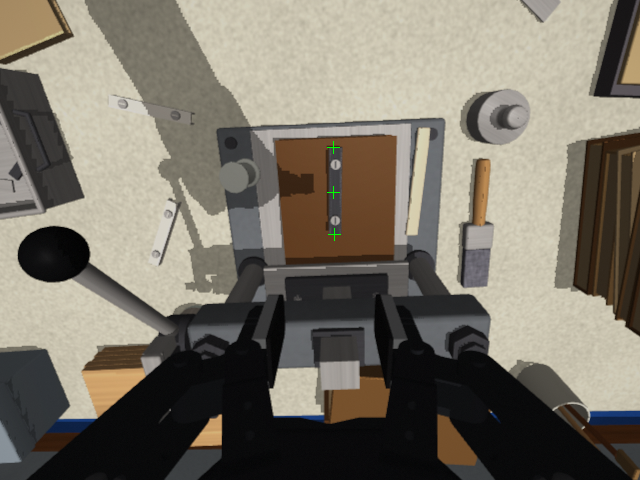

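```bash
python3 -m crank '{"travel":[[0,0.3,-4.5],[0,0.3,-9],[0,0.3,-13.5],[0,0.3,-18],[0,0.3,-20]],"turn":[[0,0,0.4],[0,0,0.4],[0,0,0.4],[0,0,0.4],[0,0,0.4]],"gripper":[0.5,0.5,0.5,0.5,0.5]}'
python3 -m crank '{"travel":[[0,0,-2],[0,0,-4],[0,0,-5.5],[0,0,-6.1],[0,0,-6.1]],"turn":[[0,0,0],[0,0,0],[0,0,0],[0,0,0],[0,0,0]],"gripper":[0.5,0.5,0.5,0.5,0.5]}'
```

```text
clock: 2.15
position: [0.5011, 0.16, 0.1327]
tool_rot: [-3.14, -0.004, 3.135]
force: [0.8, -0.3, 0.5]
grip_width: 0.0426
finger_force: 0.0
clock: 2.65
position: [0.5028, 0.16, 0.0747]
tool_rot: [-3.141, -0.001, 3.134]
force: [0.1, -0.1, -0.2]
grip_width: 0.0428
finger_force: 0.0
```

```bash
for i in 1 ; do python3 -m crank '{"travel":[[0,0,0],[0,0,0],[0,0,0],[0,0,0],[0,0,0]],"turn":[[0,0,0],[0,0,0],[0,0,0],[0,0,0],[0,0,0]],"gripper":[0.7,0.9,1,1,1]}' 40; done; python3 -m crank '{"travel":[[0,0,0],[0,0,0],[0,0,0],[0,0,0.5],[0,0,1]],"turn":[[0,0,0],[0,0,0],[0,0,0],[0,0,0],[0,0,0]],"gripper":[1,1,1,1,1]}'
```

```text
clock: 3.15
position: [0.5035, 0.1596, 0.0754]
tool_rot: [3.141, 0.0, 3.134]
force: [-0.7, 0.1, -0.4]
grip_width: 0.0002
finger_force: 0.0
clock: 3.65
position: [0.5034, 0.1595, 0.0856]
tool_rot: [-3.141, -0.0, 3.134]
force: [0.6, 0.6, 0.3]
grip_width: 0.0
finger_force: 0.0
```

```bash
python3 - <<'E'
from h import *
a=snap('wrist','w2')['pixels'];b=snap('scene','s2')['pixels']
c=cv2.resize(a[100:480,160:500],(400,448)); d=cv2.resize(b[100:310,240:420],(384,448))
cv2.imwrite('pics/m2.png',np.hstack([c,d])[:,:,::-1])
E
```

```text
(no output)
```

View pics/m2.png

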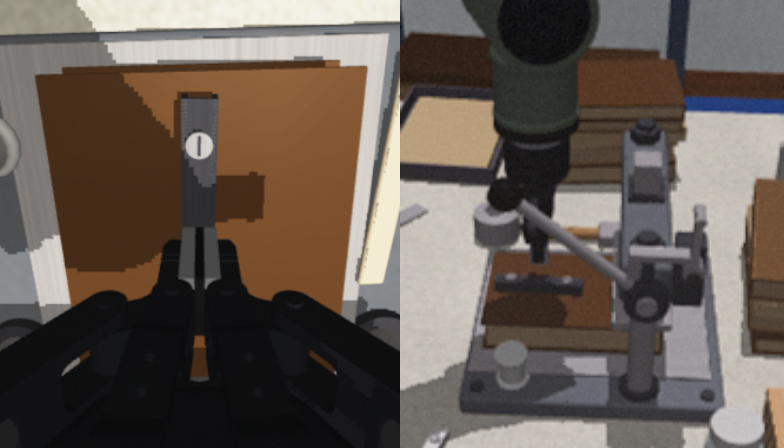

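```bash
python3 - <<'E'
from h import *
p=bot.observe()['position'];print(p)
for z in (p[2],.084,.095,.105): 
    u=proj('s2',[p[0],p[1],z]); print(z,u, ((u-[240,100])*448/210+[400,0]))
b=cv2.imread('pics/s2.png')
cv2.imwrite('pics/c3.png',cv2.resize(b[190:260,260:340],None,fx=7,fy=7,interpolation=2))
E
```

```text
[0.50382138 0.15968806 0.08602711]
0.08602711068094492 [305.55854496 229.97854963] [539.85822924 277.28757254]
0.084 [305.570798  230.5874507] [539.88436907 278.58656148]
0.095 [305.5039993  227.26796574] [539.74186518 271.50499358]
0.105 [305.44261091 224.21733968] [539.61090327 264.99699132]
```

View pics/c3.png

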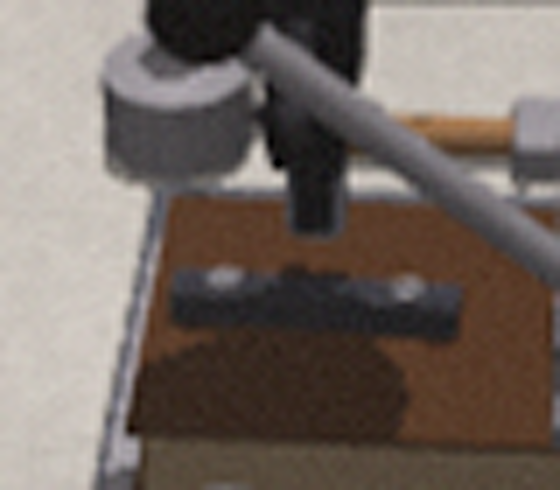

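The fingertips show in the crop at (315,232), which is about z 0.108, while the reported TCP is at 0.086. So the real tips sit about 20 mm higher than reported, and the grip closed above the bar. I'll reopen, go lower in small steps and watch the force.

```bash
python3 -m crank '{"travel":[[0,0,1],[0,0,1],[0,0,1],[0,0,0],[0,0,-0.5]],"turn":[[0,0,0],[0,0,0],[0,0,0],[0,0,0],[0,0,0]],"gripper":[0.5,0.5,0.5,0.5,0.5]}'
python3 -m crank '{"travel":[[0,-0.1,-0.5],[0,-0.1,-1],[0,-0.1,-1.3],[0,-0.1,-1.6],[0,-0.1,-1.6]],"turn":[[0,0,0],[0,0,0],[0,0,0],[0,0,0],[0,0,0]],"gripper":[0.5,0.5,0.5,0.5,0.5]}'
python3 -m crank '{"travel":[[0,0,-0.2],[0,0,-0.4],[0,0,-0.6],[0,0,-0.6],[0,0,-0.6]],"turn":[[0,0,0],[0,0,0],[0,0,0],[0,0,0],[0,0,0]],"gripper":[0.5,0.5,0.5,0.5,0.5]}'
```

```text
clock: 4.25
position: [0.5029, 0.1594, 0.079]
tool_rot: [-3.141, -0.001, 3.134]
force: [-0.6, 0.8, -0.1]
grip_width: 0.0426
finger_force: 0.0
clock: 4.75
position: [0.5032, 0.1585, 0.0638]
tool_rot: [-3.141, -0.0, 3.134]
force: [0.0, -1.3, 0.5]
grip_width: 0.043
finger_force: 0.0
clock: 5.25
position: [0.5034, 0.1585, 0.0582]
tool_rot: [-3.142, 0.0, 3.134]
force: [-0.1, 0.9, 0.5]
grip_width: 0.0427
finger_force: 0.0
```

```bash
python3 -m crank '{"travel":[[0,0,-0.2],[0,0,-0.4],[0,0,-0.5],[0,0,-0.5],[0,0,-0.5]],"turn":[[0,0,0],[0,0,0],[0,0,0],[0,0,0],[0,0,0]],"gripper":[0.5,0.5,0.5,0.6,0.65]}'
python3 -m crank '{"travel":[[0,0,0],[0,0,0],[0,0,0],[0,0,0],[0,0,0]],"turn":[[0,0,0],[0,0,0],[0,0,0],[0,0,0],[0,0,0]],"gripper":[0.75,0.85,1,1,1]}' 40
python3 -m crank '{"travel":[[0,0,0],[0,0,0],[0,0,0],[0,0,0],[0,0,0]],"turn":[[0,0,0],[0,0,0],[0,0,0],[0,0,0],[0,0,0]],"gripper":[1,1,1,1,1]}'
```

```text
clock: 5.75
position: [0.5034, 0.1585, 0.0532]
tool_rot: [-3.142, -0.0, 3.134]
force: [0.7, 0.8, 0.1]
grip_width: 0.03
finger_force: 0.0
clock: 6.25
position: [0.5034, 0.1585, 0.0534]
tool_rot: [3.142, 0.0, 3.134]
force: [-2.0, -0.1, 6.6]
grip_width: 0.0147
finger_force: 39.2
clock: 6.75
position: [0.5035, 0.1586, 0.0534]
tool_rot: [3.142, 0.0, 3.134]
force: [-2.0, -0.5, 5.6]
grip_width: 0.0146
finger_force: 39.2
```

```bash
python3 -m crank '{"travel":[[0,0,1.5],[0,0,4],[0,0,8],[0,0,12.5],[0,0,17]],"turn":[[0,0,0],[0,0,0],[0,0,0],[0,0,0],[0,0,0]],"gripper":[1,1,1,1,1]}'
python3 -m crank '{"travel":[[0,0,4],[-1,0,8],[-3,0,12],[-5,0,14],[-7,0,14.5]],"turn":[[0,0,0],[0,0,0],[0,0,0],[0,0,0],[0,0,0]],"gripper":[1,1,1,1,1]}'
```

```text
clock: 7.25
position: [0.503, 0.1583, 0.2248]
tool_rot: [-3.141, -0.0, 3.134]
force: [-0.0, 0.6, -1.3]
grip_width: 0.0148
finger_force: 39.4
clock: 7.75
position: [0.4333, 0.1587, 0.3704]
tool_rot: [3.14, 0.003, 3.134]
force: [-0.5, 0.4, -0.8]
grip_width: 0.0144
finger_force: 39.4
```

```bash
python3 -m crank '{"travel":[[0,-4.5,0],[0,-9,0],[0,-13.5,0],[0,-18,0],[0,-22.5,0]],"turn":[[0,0,0],[0,0,0],[0,0,0],[0,0,0],[0,0,0]],"gripper":[1,1,1,1,1]}'
python3 -m crank '{"travel":[[0,-4.5,0],[0,-9,0],[0.3,-13.5,0],[0.6,-18,0],[1,-22.5,0]],"turn":[[0,0,0],[0,0,2],[0,0,4],[0,0,6],[0,0,6]],"gripper":[1,1,1,1,1]}'
python3 -m crank '{"travel":[[0,-4.5,-1],[0,-5.8,-4],[0,-5.8,-8],[0,-5.8,-12],[0,-5.8,-15]],"turn":[[0,0,0],[0,0,0],[0,0,0],[0,0,0],[0,0,0]],"gripper":[1,1,1,1,1]}'
```

```text
clock: 8.25
position: [0.4329, -0.0682, 0.3684]
tool_rot: [3.141, 0.001, 3.134]
force: [1.1, 0.4, -0.8]
grip_width: 0.0142
finger_force: 39.4
clock: 8.75
position: [0.4431, -0.2932, 0.3683]
tool_rot: [-3.142, 0.0, -3.043]
force: [1.2, 1.5, -0.6]
grip_width: 0.0145
finger_force: 39.4
clock: 9.25
position: [0.4427, -0.349, 0.2158]
tool_rot: [3.141, -0.002, -3.045]
force: [0.2, 0.4, -0.7]
grip_width: 0.0145
finger_force: 39.5
```

```bash
python3 -m crank '{"travel":[[0.3,0,-4.5],[0.3,0,-9],[0.3,0,-13],[0.3,0,-17],[0.3,0,-19.5]],"turn":[[0,0,0],[0,0,0],[0,0,0],[0,0,0],[0,0,0]],"gripper":[1,1,1,1,1]}'
python3 -m crank '{"travel":[[0,0,0],[0,0,0],[0,0,0],[0,0,0],[0,0,0]],"turn":[[0,0,0],[0,0,0],[0,0,0],[0,0,0],[0,0,0]],"gripper":[1,0.6,0.4,0.4,0.4]}'
python3 -m crank '{"travel":[[0,0,3],[0,0,7],[0,0,11.5],[0,0,16],[0,0,20.5]],"turn":[[0,0,0],[0,0,0],[0,0,0],[0,0,0],[0,0,0]],"gripper":[0.4,0.4,0.4,0.4,0.4]}'
python3 -m crank '{"travel":[[0,0,4],[0,0,8],[0,0,12],[0,0,16],[0,0,17]],"turn":[[0,0,0],[0,0,0],[0,0,0],[0,0,0],[0,0,0]],"gripper":[1,1,1,1,1]}'
python3 - <<'E'
from h import *
a=snap('top','t4')['pixels']; b=snap('scene','s4')['pixels']
x=cv2.resize(a[170:345,300:520],(440,350),interpolation=2); y=cv2.resize(b[330:480,170:310],(327,350),interpolation=2)
cv2.imwrite('pics/m4.png',np.hstack([x,y])[:,:,::-1])
E
```

```text
clock: 9.75
position: [0.4454, -0.3486, 0.0204]
tool_rot: [3.14, -0.002, -3.045]
force: [0.2, -0.2, -0.2]
grip_width: 0.0143
finger_force: 39.4
clock: 10.25
position: [0.447, -0.3497, 0.0243]
tool_rot: [-3.141, 0.001, -3.044]
force: [0.3, -0.4, -0.5]
grip_width: 0.0511
finger_force: 0.0
clock: 10.75
position: [0.4461, -0.3493, 0.2307]
tool_rot: [-3.141, 0.001, -3.045]
force: [0.8, 0.7, -0.2]
grip_width: 0.0513
finger_force: 0.0
clock: 11.25
position: [0.4468, -0.3502, 0.4029]
tool_rot: [-3.138, 0.005, -3.045]
force: [0.4, -0.1, -0.8]
grip_width: -0.0001
finger_force: 0.0
```

View pics/m4.png

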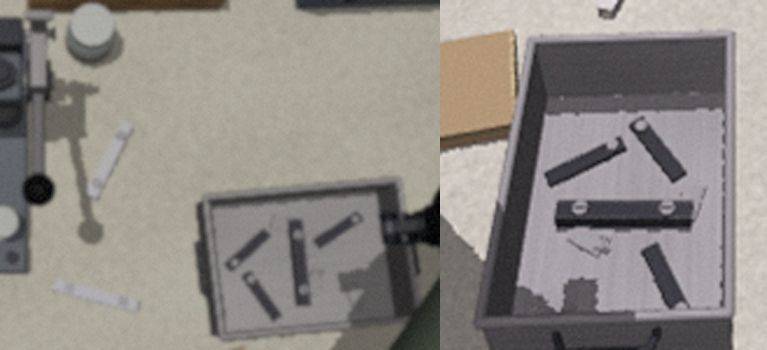

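The bar lies flat in the tray, at (625,212) in the right half of the picture. Next is the catch tab, pushing it towards +x with shut fingers.

```bash
python3 -m crank '{"travel":[[2,3.5,0],[4,7,0],[6,10.5,0],[8,14,0],[10,17.5,0]],"turn":[[0,0,-2],[0,0,-4],[0,0,-4.3],[0,0,-4.3],[0,0,-4.3]],"gripper":[1,1,1,1,1]}'
python3 -m crank '{"travel":[[2,3.5,0],[4,7,0],[6,10.5,0],[8,14,0],[9,16.5,0]],"turn":[[0,0,0],[0,0,0],[0,0,0],[0,0,0],[0,0,0]],"gripper":[1,1,1,1,1]}'
python3 -m crank '{"travel":[[0,0,0],[0,0,0],[0,0,0],[0,0,0],[0,0,0]],"turn":[[0,0,0],[0,0,0],[0,0,0],[0,0,0],[0,0,0]],"gripper":[1,1,1,1,1]}'
```

```text
clock: 11.85
position: [0.5465, -0.1726, 0.3967]
tool_rot: [3.141, -0.002, -3.12]
force: [1.1, -0.1, 0.0]
grip_width: 0.0001
finger_force: 0.0
clock: 12.35
position: [0.6369, -0.0064, 0.3958]
tool_rot: [3.141, -0.003, -3.118]
force: [-0.1, -0.7, -0.2]
grip_width: -0.0002
finger_force: 0.0
clock: 12.85
position: [0.6361, -0.0103, 0.3983]
tool_rot: [-3.142, 0.0, -3.121]
force: [0.4, 0.3, 0.1]
grip_width: 0.0003
finger_force: 0.0
```

```bash
python3 -m crank '{"travel":[[0.2,0,-3.5],[0.4,0,-7],[0.4,0,-10.5],[0.4,0,-13],[0.4,0,-14.2]],"turn":[[0,0,0],[0,0,0],[0,0,0],[0,0,0],[0,0,0]],"gripper":[1,1,1,1,1]}'
python3 -m crank '{"travel":[[0.8,0,0],[1.6,0,0],[2.4,0,0],[3.2,0,0],[4,0,0]],"turn":[[0,0,0],[0,0,0],[0,0,0],[0,0,0],[0,0,0]],"gripper":[1,1,1,1,1]}'
python3 -m crank '{"travel":[[0.9,0.1,-0.1],[1.8,0.1,-0.2],[2.7,0.1,-0.4],[3.6,0.1,-0.6],[4.4,0.1,-0.8]],"turn":[[0,0,0],[0,0,0],[0,0,0],[0,0,0],[0,0,0]],"gripper":[1,1,1,1,1]}'
```

```text
clock: 13.35
position: [0.6395, -0.0098, 0.2542]
tool_rot: [-3.141, -0.002, -3.12]
force: [1.2, -0.0, 0.3]
grip_width: -0.0
finger_force: 0.0
clock: 13.85
position: [0.6812, -0.0094, 0.2566]
tool_rot: [3.142, 0.0, -3.12]
force: [-1.3, 1.0, -0.9]
grip_width: -0.0002
finger_force: 0.8
clock: 14.35
position: [0.7253, -0.0085, 0.248]
tool_rot: [-3.142, 0.0, -3.12]
force: [-2.6, 0.6, 0.5]
grip_width: 0.0002
finger_force: 0.3
```

```bash
python3 -m crank '{"travel":[[-1,0,0],[-2,0,1],[-2.5,0,4],[-4,0,8],[-6,0,12]],"turn":[[0,0,0],[0,0,0],[0,0,0],[0,0,0],[0,0,0]],"gripper":[1,1,1,1,1]}'
python3 -m crank '{"travel":[[-4,0,2],[-8,-0.1,3],[-11,-0.2,3],[-14,-0.4,3],[-17.3,-0.5,3]],"turn":[[0,0,0],[0,0,0],[0,0,0],[0,0,0],[0,0,0]],"gripper":[0.3,0.1,0.1,0.1,0.1]}'
python3 - <<'E'
from h import *
print(bot.observe()['position'])
b=snap('scene','s5')['pixels']
cv2.imwrite('pics/m5.png',cv2.resize(b[100:300,240:420],None,fx=3,fy=3,interpolation=2)[:,:,::-1])
E
```

```text
clock: 14.85
position: [0.6638, -0.0085, 0.3702]
tool_rot: [-3.141, 0.0, -3.12]
force: [-0.0, 0.8, 0.6]
grip_width: -0.0
finger_force: 0.0
clock: 15.35
position: [0.4901, -0.0137, 0.3992]
tool_rot: [3.141, 0.002, -3.12]
force: [-0.5, 0.8, 1.0]
grip_width: 0.0725
finger_force: 0.0
[ 0.49009528 -0.01373216  0.39916804]
```

View pics/m5.png

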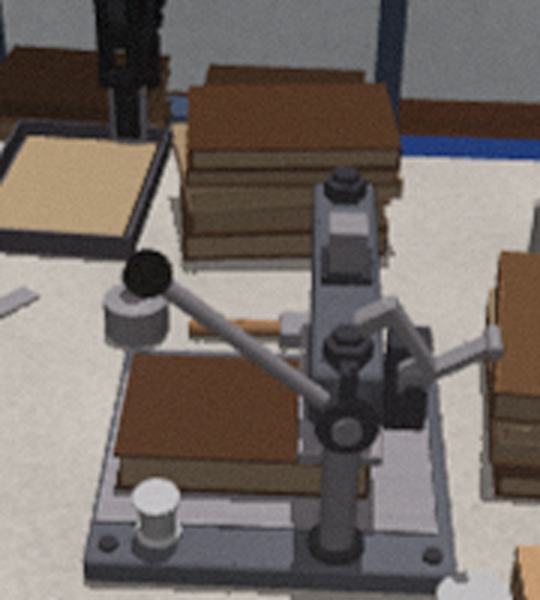

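The catch is fully back (tab at (493,340)) and the lever is still up (ball at (147,272)). I'll check how the fingers line up with the ball.

```bash
python3 - <<'E'
from h import *
for p in [(.49,-.0137,.399),(.49,-.0137,.415),(.49,-.0137,.425),(.4925,-.0137,.314)]: print(p,(proj('s5',p)-[240,100])*3)
print(tri([('top',180+585/4.2-.4,175+376/4.2-.4),('s5',240+147/3-.3,100+272/3-.3)]))
E
```

```text
(0.49, -0.0137, 0.399) [140.91655455 160.91351433]
(0.49, -0.0137, 0.415) [139.87502443 138.23058873]
(0.49, -0.0137, 0.425) [139.21188144 123.78835342]
(0.4925, -0.0137, 0.314) [149.69924439 273.45495024]
[ 0.49168344 -0.01363012  0.31615988]
```

```bash
python3 -m crank '{"travel":[[0.3,0,-3],[0.3,0,-6],[0.3,0,-9],[0.3,0,-11.5],[0.3,0,-12.2]],"turn":[[0,0,0],[0,0,0],[0,0,0],[0,0,0],[0,0,0]],"gripper":[0.1,0.1,0.1,0.1,0.1]}'
python3 -m crank '{"travel":[[0,0,0],[0,0,0],[0,0,0],[0,0,0],[0,0,0]],"turn":[[0,0,0],[0,0,0],[0,0,0],[0,0,0],[0,0,0]],"gripper":[0.3,0.5,0.7,1,1]}' 60
python3 -m crank '{"travel":[[0,0,0],[0,0,0],[0,0,0],[0,0,0],[0,0,0]],"turn":[[0,0,0],[0,0,0],[0,0,0],[0,0,0],[0,0,0]],"gripper":[1,1,1,1,1]}' 60
```

```text
clock: 15.9
position: [0.4936, -0.0135, 0.2751]
tool_rot: [-3.141, -0.002, -3.12]
force: [0.3, -1.1, -0.1]
grip_width: 0.0768
finger_force: 0.0
clock: 16.4
position: [0.4945, -0.0125, 0.2774]
tool_rot: [3.14, 0.001, -3.119]
force: [-5.1, 6.5, 8.1]
grip_width: 0.0308
finger_force: 58.6
clock: 16.9
position: [0.4945, -0.0125, 0.2774]
tool_rot: [3.14, 0.001, -3.119]
force: [-4.4, 5.7, 7.7]
grip_width: 0.031
finger_force: 58.6
```

```bash
python3 -m crank '{"travel":[[-0.5,0,-0.6],[-1,0,-1.3],[-1.85,0,-2.65],[-2.6,-0.1,-4.1],[-2.6,-0.1,-4.1]],"turn":[[0,0,0],[0,0,0],[0,0,0],[0,0,0],[0,0,0]],"gripper":[1,1,1,1,1]}'
python3 -m crank '{"travel":[[-0.6,0,-1.5],[-1.1,0,-3],[-1.45,0,-4.6],[-1.65,0,-6.2],[-1.65,0,-6.2]],"turn":[[0,0,0],[0,0,0],[0,0,0],[0,0,0],[0,0,0]],"gripper":[1,1,1,1,1]}'
```

```text
clock: 17.4
position: [0.4675, -0.0133, 0.235]
tool_rot: [3.14, -0.001, -3.12]
force: [-7.5, 8.4, 8.8]
grip_width: 0.0309
finger_force: 60.0
clock: 17.9
position: [0.4497, -0.0137, 0.1722]
tool_rot: [3.141, -0.004, -3.12]
force: [-14.9, 7.4, 7.0]
grip_width: 0.0309
finger_force: 62.9
```

```bash
python3 -m crank '{"travel":[[-0.4,0,-1.6],[-0.3,0,-3.2],[-0.1,0,-4.8],[0.1,0,-5.8],[0.1,0,-5.8]],"turn":[[0,0,0],[0,0,0],[0,0,0],[0,0,0],[0,0,0]],"gripper":[1,1,1,1,1]}'
python3 - <<'E'
from h import *
b=snap('scene','s6')['pixels']
cv2.imwrite('pics/m6.png',cv2.resize(b[130:300,250:420],None,fx=3.5,fy=3.5,interpolation=2)[:,:,::-1])
E
```

```text
clock: 18.4
position: [0.4536, -0.0135, 0.1152]
tool_rot: [3.141, 0.0, -3.119]
force: [-5.0, 7.9, 13.5]
grip_width: 0.0311
finger_force: 68.8
```

View pics/m6.png

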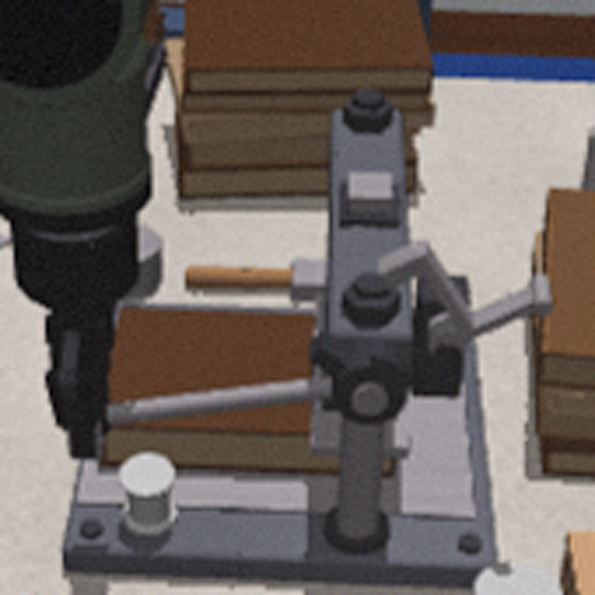

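The lever is almost down: rod from the hub at (370,393) to the ball hidden in the fingers at about (100,412). I'll press it to its stop.

```bash
python3 -m crank '{"travel":[[0.1,0,-0.3],[0.1,0,-0.6],[0.2,0,-0.8],[0.2,0,-0.8],[0.2,0,-0.8]],"turn":[[0,0,0],[0,0,0],[0,0,0],[0,0,0],[0,0,0]],"gripper":[1,1,1,1,1]}'
python3 -m crank '{"travel":[[0,0,0],[0,0,0],[0,0,0],[0,0,0],[0,0,0]],"turn":[[0,0,0],[0,0,0],[0,0,0],[0,0,0],[0,0,0]],"gripper":[1,1,1,1,1]}'
```

```text
clock: 18.95
position: [0.4558, -0.0134, 0.1083]
tool_rot: [3.14, 0.002, -3.119]
force: [-4.9, 6.6, 13.8]
grip_width: 0.0312
finger_force: 69.9
clock: 19.45
position: [0.4558, -0.0134, 0.1084]
tool_rot: [3.14, 0.002, -3.119]
force: [-5.1, 6.3, 14.2]
grip_width: 0.0308
finger_force: 69.9
```

```bash
python3 -m crank '{"travel":[[0.05,0,-0.2],[0.1,0,-0.4],[0.1,0,-0.4],[0.1,0,-0.4],[0.1,0,-0.4]],"turn":[[0,0,0],[0,0,0],[0,0,0],[0,0,0],[0,0,0]],"gripper":[1,1,1,1,1]}'
python3 - <<'E'
from h import *
snap('scene','s7');t=snap('top','t7')
# rod angle from the picture: where would ball centre sit at the stop
print(bot.observe()['force'], bot.observe()['position'])
b=cv2.imread('pics/s7.png')
w=cv2.resize(b[200:310,250:410],None,fx=3.6,fy=3.6,interpolation=2)
tt=cv2.imread('pics/t7.png')[170:345,150:520]
cv2.imwrite('pics/m7.png',np.vstack([w,cv2.resize(tt,(w.shape[1],190))]))
E
```

```text
clock: 19.95
position: [0.4574, -0.0134, 0.1046]
tool_rot: [3.14, 0.003, -3.119]
force: [-1.7, 7.6, 14.7]
grip_width: 0.0312
finger_force: 71.0
[-2.3666509   6.23680556 14.17591557] [ 0.45736105 -0.01340039  0.10455075]
```

View pics/m7.png

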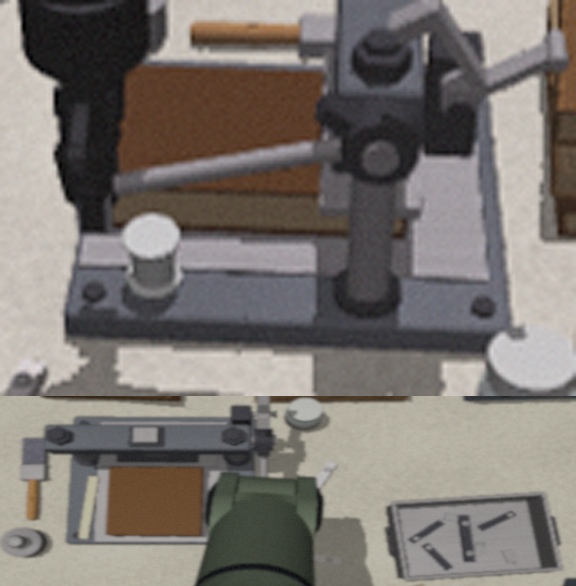

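```bash
python3 - <<'E'
from h import *
P=np.array([.634,-.0077])
for a in (5,0,-5,-8,-10,-12,-15):
    r=np.radians(a); q=lambda L:(proj('s7',[.634-L*np.cos(r),-.0107-.02*L,.195+L*np.sin(r)])-[250,200])*3.6
    print(a,q(.16),q(.06))
E
```

```text
5 [121.00867202 113.90541525] [283.58594944 131.07643289]
0 [121.07414108 131.92359432] [283.08110355 137.80889346]
-5 [123.08001551 149.72876548] [283.31948358 144.53380065]
-8 [125.1890139  160.25820244] [283.81577187 148.54424594]
-10 [126.96293417 167.19816534] [284.29217827 151.2011067 ]
-12 [129.0255306  174.06602889] [284.88387497 153.84094463]
-15 [132.64949033 184.21754918] [285.98509539 157.76213722]
```

The rod in the picture matches −15° (predicted (133,184) and (286,158)), so the lever is at its stop. It is held with about 14 N. I'm handing in.

```bash
python3 -c "
from workcell import bot
print(bot.job_done())"
```

```text
the job is handed in; nothing more can be done
None
```

I handed the job in at about 20 s: the binding bar is in the scrap tray, the catch is fully back, and the gripper is holding the lever at its lower stop with about 14 N; the hand-in gave no verdict, and I had no direct reading of the platen's force on the volume.

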